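Load the key burnisher, shut it and key-start it

TASK

Put the nickel trill key lying on the burnisher's deck down into the open well beside it, and slide the well's cover fully shut. Only then turn the control box's key clockwise from off, past run, fully to its spring-loaded start position, keep it there for about a second, and let it spring back and stay at run. Leave the loose things round about where they are.

Things in the scene. Friction and masses are not known exactly. Their poses are not given: they have to be found in the camera images.
- burnisher: the burnisher, a fixed grey machine left or right of the control box, turned up to 0.15 rad. Origin on the table; x away from the robot at yaw 0, y left, z up. Block x -100..100, y -135..125 mm, 100 mm high. Its top at y -5..125 mm is the flat deck; at y below -5 mm is the open well. Behind it, at x 100..240, y -135..15 mm, a drive housing 100 mm high carries the open cover.
- well (a point): centre of the well's mouth, level with the deck, 100 mm above the table. The well is an open pocket 160 mm (burnisher x) by 110 mm (burnisher y), 45 mm deep, with a cork floor and no lip on the deck side (+y). Beyond its other long side a fixed guide strip rises 13 mm above the deck.
- trill_center (a point): centre of the rod of the trill key, the loose nickel part (50 g) lying on the deck 55 to 80 mm to the +y side of the burnisher's origin, turned up to 0.35 rad to it. Rod 100 mm long (its x axis), 9 mm wide and high; this point is half-way up. On its -y side, to the well, a flat touch and a round pad cup (6 and 9 mm high, near its ends) stick out to 36 mm; its +y face is plain.
- cover_rib (a point): centre of the wooden rib on the well's sliding cover: an upright bar 66 mm long (burnisher y), 12 mm thick (burnisher x), from 109 to 137 mm above the table. The cover is an aluminium plate, 175 x 125 mm, top 109 mm above the table; the rib stands near its robot-side edge, plate free behind it. It slides along burnisher -x, to the robot, to shut and stays where left; 2 to 4 N moves it.
- cover (a joint): travel of the cover in m: 0 fully open, 0.185 fully shut against its stop (rib then at x -71 mm of the burnisher); starts at 0 to 0.03
- console: the control box, fixed on the table: 180 mm (x) by 170 mm (y), top 100 mm above the table; origin at the centre of its underside, x away from the robot at yaw 0, turned up to 0.15 rad. Low dark marks on its top show where the key's tip points at off, run and start.
- key_axis (a point): point on the key's upright turning axis, 30 mm behind (+x of) the control box's centre, 124.5 mm above the table, half-way up the key's handle
- key_tip (a point): free end of the key's handle, 88 mm from the axis: a steel bar 12 mm thick, 112 to 137 mm above the table, from a hub (30 mm across, top 139 mm). Direction from axis to tip in the box's frame, counter-clockwise from its x seen from above: off 225 deg (to the robot and its right), run 180 (to the robot), start 145. It turns clockwise, pushed from its right (-y) side.
- lock (a joint): turn of the key from off to run, rad: 0 off, 0.785 run (stop). Friction (0.12 N m) holds it where it is left. Starts at 0 to 0.15.
- starter (a joint): further turn of the key beyond run against a spring, rad: 0 sprung back, 0.61 fully at start (stop). The spring takes 0.2 N m to begin, 0.4 N m at the stop, and turns the key back by itself when let go. The handle's angle from off is lock + starter; lock turns first.
- barrel: bystander: black resin clarinet barrel standing upright, 33 mm across, 65 mm tall; origin at the centre of its underside
- leak_light: bystander: brass leak light lying on the table, 157 mm long, 18 mm wide, 16 mm high; origin at the centre of its underside
- jar: bystander: glass pad jar with metal cap, 68 mm across, 85 mm tall, standing at the right side; origin at the centre of its underside
- screwdriver: bystander: screwdriver lying at the right side, 170 mm long; origin on its underside
- brush: bystander: brush lying at the left side, 170 mm long; origin on its underside
- spring_hook: bystander: wood-handled steel spring hook lying at the left side, 180 mm long; origin on its underside
There are look-alikes about, which are no part of the job. What is shaped like the part that bears trill_center but blue or yellow is not meant.

How it is judged (in metres and radians):
On the way, in this order (a step that is already met when the one before it is completed fails the run):
1. the trill key is down in the well (x of trill_center in the frame of burnisher between -0.08 and 0.08 m and y of trill_center in the frame of burnisher between -0.115 and -0.005 m and z of trill_center in the frame of burnisher below 0.085 m), for 0.2 s.
2. the cover is fully shut over it (within 10 mm of its stop) (all of step 1 and value of joint cover above 0.175 m), for 0.2 s.
3. the key is held at start (starter turned beyond 0.52 of 0.61 rad) for 0.4 s (value of joint cover above 0.175 m and value of joint starter above 0.52 rad), for 0.4 s.
At the end, for the whole second after the job is handed in: The trill key's centre is inside the well's outline and at least 15 mm below its rim, the cover is within 10 mm of its shut stop, and the key, let go, has sprung back to run: lock beyond 0.68 rad, starter below 0.06 rad, cover and key at rest (all of step 2 and value of joint lock above 0.68 rad and value of joint starter below 0.06 rad and velocity of joint starter between -0.05 and 0.05 rad/s and velocity of joint cover between -0.01 and 0.01 m/s); the robot touches nothing.
It fails at once if the key is turned well into start (beyond 0.2 rad past run) while the cover is not fully shut (value of joint starter above 0.2 rad and not (value of joint cover above 0.175 m)).
It fails at once if a loose bystander is moved by more than 30 mm (distance of any of barrel, leak_light, jar, screwdriver, brush, spring_hook from where it was at the start of the episode above 0.03 m).
It also fails if it takes over 67 s, if anything falls off the work surface, if the arm or the gripper's body presses on something with over 40 N, if the wrist force passes 120 N, or if a joint passes its speed limit or range.

ROBOT

A 6-joint arm with a two-finger parallel gripper is mounted at the origin on the work surface. World frame = base frame: x ahead of the robot, y to its left, z up, the work surface at z = 0. Lengths are in mm, angles in rad, forces in N, time in s.
With the tool pointing down it reaches from about 275 to 1000 mm from the base axis. Payload 8.4 kg.
Tool frame: the origin (TCP) lies on the centre line of the jaws, within the pads' length; the fingertips stand r.tip_reach ahead of it and the grasp point (between the pads) lies 11 mm behind it (r.tip_reach is the distance from the TCP to the fingertips, in mm); z points along the fingers, y is the line along which they close (so a half turn about z gives the same grasp; the last joint's range is limited). The gripper opens to 85 mm and grips with 20 to 120 N. Pads are 22 mm wide; open, the fingers measure 114 mm over their backs; the gripper's body (76 mm by 85 mm) begins 54 mm behind the grasp point. The pads swing forward as they close: fully open they stand 13 mm farther back than shut.
Start: joints at [-1.109, 0.353, 1.633, -0, 1.155, -0.002], TCP at [279.593, -558.978, 239.281] pointing down, gripper open.
Joint ranges: [-2.63, 2.63], [-0.92, 2.1], [0.06, 2.66], [-1.3, 4.44], [0, 2.69], [-3.02, 3.02]. Speed limits (rad/s): [2.22, 2.22, 2.79, 3.14, 3.14, 3.14].

INTERFACE

Orientations are given as [roll, pitch, yaw] about the fixed x, y, z axes, in that order (R = Rz(yaw) Ry(pitch) Rx(roll)).
In Python, from rig import r gives the robot as it stands.
- The arm moves only by the tool carry_out, never from a script. Its argument "targets" is a list of rows, each an object with "dp": the shift along the tool's x, y, z in mm, a list of three; "yaw": the turn about the tool's z in degrees. A call has 1 to 12 rows; each row is the pose to reach, as a shift and turn from the pose commanded when the call began, along the tool's axes at that moment; what a row does not reach only later rows make up. A row lasts 1/8 s, in which the tool goes at most 62.5 mm and 10.7 degrees, less where a joint would pass 70% of its speed; a pose out of reach is approached as far as the arm can. A call with a gripper value outside its range is refused whole. "fingers" is the opening, from -1 (shut) to 1 (fully open), so that 0 is half open, set as the call begins (left out, the last holds). The fingers move at their own pace and stop on an object; "grip_force" is the grip in N (left out, the last holds). Time passes only in rows, so rows that repeat a pose let the fingers close. It gives the time, the measured TCP pose, the force, the opening and the grip force at its end, in the units of the state.
- r.sense(): the state, without advancing time (a new reading comes with each control period).
- r.grab_frame(name): name is "scene" or "side" or "wrist"; returns the picture (420x560x3 uint8, red, green, blue); there is no depth.
- r.get_calibration(name): a dict with "fx", "fy", "cx", "cy" (pixels), "rvec" (rotation vector, rad) and "tvec" (3), from world to camera coordinates, as OpenCV has them. Camera axes: x right, y down, z forward; pixel columns grow to the right and rows downward; lengths in mm; the calibration is good to about 2 mm. A picture is of the moment at which its call begins: read the wrist's pose just before it. get_calibration takes no time and is no camera call; for the wrist camera it gives the pose at the moment of the call.
- r.sign_off(): hands the job in; it is judged then, once.
The state is a dict: "clock": time; "qpos": joint angles; "qvel": joint speeds; "joint_efforts": joint torques, N m; "eef_pos": TCP position; "tcp_rot": TCP orientation; "contact_force": force on the tool from outside, world axes, zero at the start; "wrist_torque": the same for the moment, N m; "opening": opening from 0.0 (shut) to 1.0 (fully open); "grasp_force": force on a finger pad.
Only numpy, scipy, OpenCV 4.12 (cv2) and the standard library are available. Lean on these libraries where they do the work, as an engineer would, in place of code of your own. Each camera call takes 0.05 s, during which the arm holds its last target. There are 200 camera calls.

## Working session

There is one attempt and no reset: what is moved stays moved. The work goes in short steps, Python scripts to look and compute and a tool call to move; the robot and the scene stay as the last step left them, time stands still between calls to the robot, and variables do not carry over. Pictures are saved under pics/ and viewed, at most 10 in all, crops included, and the job is handed in when it is done.

Besides the shell and the picture viewer there is one more tool, called after "Request:" as a command line: name --argument value ..., lists and objects as JSON in quotes. carry_out: Moves the arm, as the interface text tells. Its arguments: {"type":"object","properties":{"targets":{"type":"array","items":{"type":"object","properties":{"dp":{"type":"array","items":{"type":"number"}},"yaw":{"type":"number"}}}},"fingers":{"type":"number"},"grip_force":{"type":"number"}},"required":["targets"]}

```bash
ls; mkdir -p pics; python3 - <<'E'
from rig import r
import cv2,numpy as np
print(r.tip_reach, r.sense())
for n in("scene","side"):
    cv2.imwrite(f"pics/{n}0.png",r.grab_frame(n)[:,:,::-1]); 
    c=r.get_calibration(n);R=cv2.Rodrigues(np.array(c["rvec"],float))[0];print(n,c,-R.T@np.array(c["tvec"]).ravel())
E
```

```text
pics
8.0 {'clock': 0.0, 'qpos': array([-1.10938190e+00,  3.53654396e-01,  1.63412968e+00,  4.94588519e-05,
        1.15517865e+00, -2.41776725e-03]), 'qvel': array([ 2.21430799e-03,  3.53218571e-04, -1.51806532e-03, -2.70392460e-05,
        2.52065291e-04, -3.00230308e-04]), 'joint_efforts': array([-3.68285109e-04, -6.05257559e+01, -3.42063260e+01, -6.59568127e-05,
        9.59810510e-03,  7.72760177e-05]), 'eef_pos': array([ 279.41244871, -558.55561282,  238.55966815]), 'tcp_rot': array([-3.14022269e+00, -4.85332586e-05,  4.63812165e-01]), 'contact_force': array([ 0.97415262,  0.48649129, -0.36170828]), 'wrist_torque': array([0.012922  , 0.00986799, 0.02886123]), 'grasp_force': 0.0, 'opening': 1.0012012756484234}
scene {'fx': 515.7043531689096, 'fy': 515.7043531689096, 'cx': 279.19454789357457, 'cy': 216.24995581940183, 'rvec': array([ 1.59297597,  1.96069405, -0.82229514]), 'tvec': array([ 109.03546661, -278.25027053, 1873.74398598])} [1514.48022751  215.81042015 1122.49898621]
side {'fx': 418.45331587058297, 'fy': 418.45331587058297, 'cx': 286.57344451216517, 'cy': 213.9481155441271, 'rvec': array([ 2.04080519, -0.82222735,  0.41097148]), 'tvec': array([-359.74377792,  285.49512322,  884.98496951])} [-120.0395853  -669.70644676  728.83826774]
```

View pics/scene0.png

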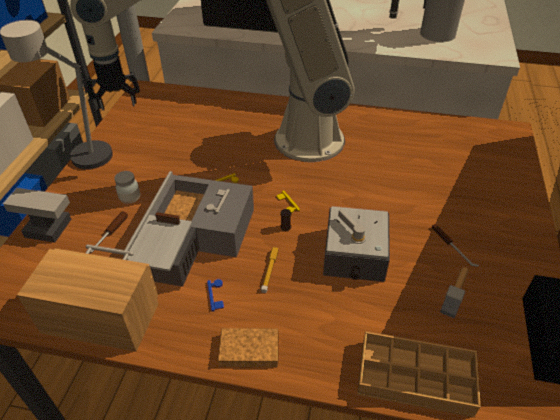

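View pics/side0.png

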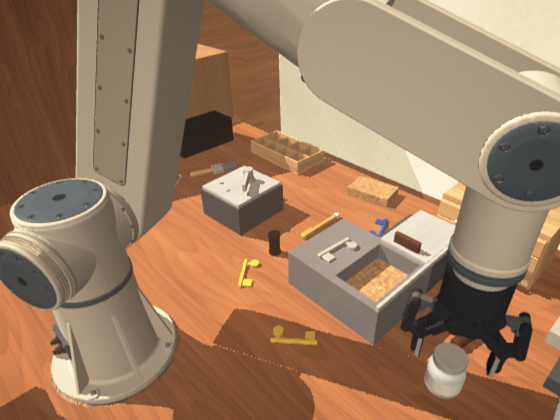

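The scene view shows the burnisher at about (190,225), with the nickel key at (217,201) and the rib at (167,217). The control box is at (357,240). The side view shows the same things, partly beside the gripper. I'll enlarge both for exact pixels.

```bash
python3 - <<'E'
import cv2,numpy as np
a=cv2.imread("pics/scene0.png");b=cv2.imread("pics/side0.png")
def crop(im,x,y,w,h,s):
    o=cv2.resize(im[y:y+h,x:x+w],None,fx=s,fy=s,interpolation=cv2.INTER_CUBIC)
    for k in range(0,w,20): cv2.putText(o,str(x+k),(k*s,8),0,.35,(0,255,255),1);cv2.line(o,(k*s,10),(k*s,16),(0,255,255),1)
    for k in range(0,h,20): cv2.putText(o,str(y+k),(0,k*s+4),0,.35,(0,255,255),1)
    return o
p=crop(a,120,165,140,120,4);q=crop(a,320,195,60+20,120,3)
o=np.zeros((480,800,3),np.uint8);o[:480,:560]=p;o[:360,560:800]=q
cv2.imwrite("pics/c1.png",o)
p=crop(b,280,200,180,150,3);q=crop(b,195,160,100,80,2)
o=np.zeros((450,740,3),np.uint8);o[:450,:540]=p;o[:160,540:740]=q
cv2.imwrite("pics/c2.png",o)
E
```

```text
(no output)
```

View pics/c1.png

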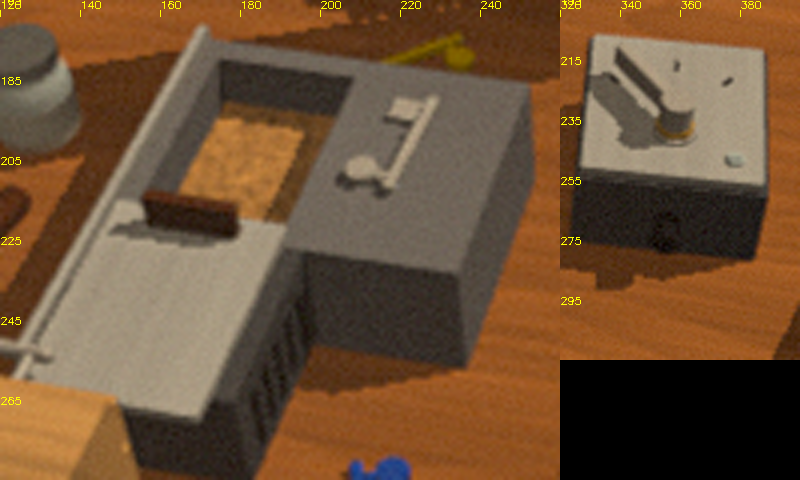

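View pics/c2.png

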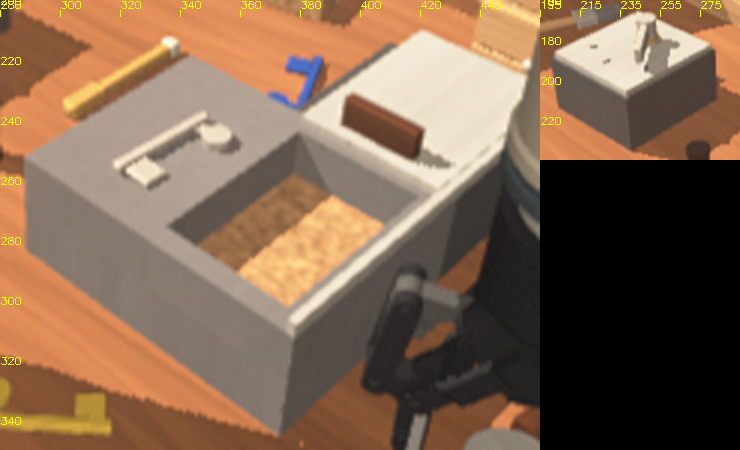

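The enlargements give the deck and well corners, the rod ends, the rib's top edge, the box corners and the key's hub and tip in both views. Next I'll cast rays onto the known heights.

```bash
cat >h.py <<'E'
import cv2,numpy as np
def ray(c,px,z):
    R=cv2.Rodrigues(np.array(c["rvec"],float))[0];t=np.array(c["tvec"],float).ravel()
    K=np.array([[c["fx"],0,c["cx"]],[0,c["fy"],c["cy"]],[0,0,1]])
    o=-R.T@t;d=R.T@np.linalg.inv(K)@[*px,1]
    return (o+d*(z-o[2])/d[2])[:2]
def rigid(L,W):  # fit world = p+R(yaw)L
    L=np.array(L,float);W=np.array(W,float);a=L-L.mean(0);b=W-W.mean(0)
    y=np.arctan2((a[:,0]*b[:,1]-a[:,1]*b[:,0]).sum(),(a*b).sum())
    M=np.array([[np.cos(y),-np.sin(y)],[np.sin(y),np.cos(y)]]);p=W.mean(0)-M@L.mean(0)
    return p,y,np.round(W-(p+L@M.T),1)
E
python3 - <<'E'
from rig import r
from h import *
P={"scene":dict(deck=[((252.5,186.3),100,(-100,125)),((235,233.3),100,(100,125)),((208.8,184),100,(-80,-5)),((175,180),100,(-80,-115))],
 con=[((330.7,207),100,(-90,-85)),((388.3,211.7),100,(-90,85)),((388.3,256.7),100,(90,85)),((327.7,251),100,(90,-85))],
 o=dict(rodA=((228.7,189.5),109),rodB=((217.7,211.3),109),rib1=((156.5,213),137),rib2=((180,216.8),137),hub=((358.7,230.3),139),tip=((339,211.7),137))),
"side":dict(deck=[((288.3,252.3),100,(-100,125)),((343.3,217.7),100,(100,125)),((335.7,275.7),100,(-80,-5)),((380,244.3),100,(80,-5))],
 con=[((202.5,189),100,(-90,85)),((239,207.5),100,(-90,-85)),((282.5,184),100,(90,-85))],
 o=dict(rodA=((318.3,254.3),109),rodB=((349.3,238.3),109),rib1=((395,231.7),137),rib2=((420,243.3),137),hub=((248,167.5),139)))}
for n,d in P.items():
    c=r.get_calibration(n)
    for k in("deck","con"):
        W=[ray(c,a,z) for a,z,_ in d[k]]
        p,y,e=rigid([l for *_,l in d[k]],W);print(n,k,p.round(1),round(y,3),e.tolist())
        y0=y;M=np.array([[np.cos(y),np.sin(y)],[-np.sin(y),np.cos(y)]])
        for m,(a,z) in d["o"].items():
            if (m in("hub","tip"))==(k=="con"):
                w=ray(c,a,z);print("  ",m,w.round(1),"local",(M@(w-p)).round(1))
E
```

```text
scene deck [ 496.8 -232.8] -0.0 [[1.8, -0.3], [-0.9, -0.1], [-1.9, -1.7], [1.1, 2.1]]
   rodA [ 436.4 -170.6] local [-60.5  62.3]
   rodB [ 531.5 -175.6] local [34.6 57.2]
   rib1 [ 598.8 -327.1] local [102.  -94.3]
   rib2 [ 599.8 -259. ] local [103.  -26.1]
scene con [518.  220.9] 0.078 [[5.6, 4.1], [5.2, -2.8], [-4.9, -6.7], [-5.9, 5.4]]
   hub [554.7 220.8] local [36.6 -3. ]
   tip [493.3 161. ] local [-29.3 -57.8]
side deck [ 495.3 -237.7] -0.006 [[0.7, -0.2], [0.7, 2.4], [0.2, -0.6], [-1.6, -1.5]]
   rodA [ 433.5 -173.9] local [-62.2  63.5]
   rodB [ 530.3 -185.3] local [34.7 52.6]
   rib1 [ 596.3 -265.9] local [101.1 -27.7]
   rib2 [ 599.6 -330.4] local [104.8 -92.2]
side con [511.8 205.9] 0.084 [[2.2, -8.2], [3.3, 7.2], [-5.5, 1.0]]
   hub [551.8 224.9] local [41.4 15.5]
```

The burnisher is at about (496,-235) with yaw near 0. The rod centre is about (483,-177), yaw about -0.085, and local y 58 fits the stated 55 to 80 mm. The box is at about (518,221) with yaw 0.08. I'll go above the trill key and check with the wrist camera.

Request:
carry_out --targets '[{"dp":[40,-27,-10],"yaw":4},{"dp":[90,-60,-20],"yaw":8},{"dp":[140,-93,-20],"yaw":13},{"dp":[190,-126,-20],"yaw":18},{"dp":[240,-159,-20],"yaw":23},{"dp":[290,-192,-20],"yaw":28},{"dp":[325,-215,-20],"yaw":31.5},{"dp":[340,-225,-20],"yaw":31.5},{"dp":[340,-225,-20],"yaw":31.5},{"dp":[340,-225,-20],"yaw":31.5},{"dp":[340,-225,-20],"yaw":31.5}]' --fingers 0

```text
clock: 1.48
eef_pos: [482.4, -206.7, 259.2]
tcp_rot: [3.141, 0.0, -0.087]
contact_force: [-0.5, -0.6, -0.7]
opening: 0.5
grasp_force: 0.0
```

```bash
python3 - <<'E'
from rig import r
import cv2
s=r.sense();print(s["clock"],s["eef_pos"],s["tcp_rot"],r.get_calibration("wrist"))
a=r.grab_frame("wrist");cv2.imwrite("pics/w1.png",a[:,:,::-1])
E
```

```text
1.475 [ 482.44770145 -206.73579926  259.21217165] [ 3.14142934e+00  2.80459541e-04 -8.71461511e-02] {'fx': 352.9531021853681, 'fy': 352.9531021853681, 'cx': 280.5938119920955, 'cy': 209.2033402286889, 'rvec': array([-1.98621566,  2.1676839 ,  0.30091876]), 'tvec': array([-164.52754514,  438.76166548,  533.81571318])}
```

View pics/w1.png

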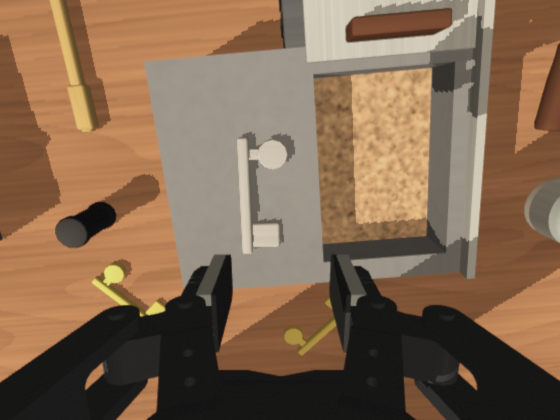

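The wrist view shows the nickel rod from (242,139) to (248,254), with its pad and touch toward the well. The deck corners are at (148,64) and (183,290), and the deck side of the well runs from (315,76) to (323,262).

```bash
python3 - <<'E'
from rig import r
from h import *
c=r.get_calibration("wrist")
W=[ray(c,p,100) for p in[(148,64),(183,290),(315,76),(323,262)]]
L=[(100,125),(-100,125),(80,-5),(-80,-5)]
print(np.round(W,1).tolist());print(rigid(L,W))
a,b=ray(c,(242,139),109),ray(c,(248,254),109);print(a,b,(a+b)/2,np.arctan2(*(a-b)[::-1]),np.hypot(*(a-b)))
print(ray(c,(352,37),137),ray(c,(452,20),137))
E
```

```text
[[593.8, -113.8], [398.6, -109.2], [573.8, -242.3], [415.4, -239.9]]
(array([ 494.35698548, -236.27954398]), np.float64(-0.017528764835464998), array([[-2.7, -0.7],
       [ 2.1,  0.3],
       [-0.5,  0.4],
       [ 1.1, -0. ]]))
[ 531.19478832 -180.74384996] [ 432.83806273 -174.42646914] [ 482.01642552 -177.58515955] -0.06414116554344583 98.55939715712698
[ 593.10084786 -264.63979284] [ 597.5794989  -330.45501891]
```

Request:
carry_out --targets '[{"dp":[-2,-29,20],"yaw":-1},{"dp":[-2.5,-29,70],"yaw":-1},{"dp":[-2.5,-29,115],"yaw":-1},{"dp":[-2.5,-29,140],"yaw":-1},{"dp":[-2.5,-29,149],"yaw":-1},{"dp":[-2.5,-29,149],"yaw":-1},{"dp":[-2.5,-29,149],"yaw":-1},{"dp":[-2.5,-29,149],"yaw":-1}]'

```text
clock: 2.52
eef_pos: [483.7, -176.9, 111.3]
tcp_rot: [3.141, -0.002, -0.069]
contact_force: [0.8, -1.3, -0.4]
opening: 0.502
grasp_force: 0.0
```

Request:
carry_out --targets '[{"dp":[0,0,0],"yaw":0},{"dp":[0,0,0],"yaw":0},{"dp":[0,0,0],"yaw":0},{"dp":[0,0,0],"yaw":0},{"dp":[0,0,0],"yaw":0},{"dp":[0,0,0],"yaw":0},{"dp":[0,0,0],"yaw":0},{"dp":[0,0,0],"yaw":0}]' --fingers -1 --grip_force 40

```text
clock: 3.52
eef_pos: [483.3, -176.6, 110.8]
tcp_rot: [3.141, -0.001, -0.068]
contact_force: [-1.0, 0.7, 6.0]
opening: 0.088
grasp_force: 40.3
```

Request:
carry_out --targets '[{"dp":[0,0,-15],"yaw":0},{"dp":[0,0,-30],"yaw":0},{"dp":[3,25,-30],"yaw":0},{"dp":[6,55,-30],"yaw":-2},{"dp":[9,85,-30],"yaw":-3},{"dp":[11,103,-30],"yaw":-3},{"dp":[11,103,-30],"yaw":-3},{"dp":[11,103,-10],"yaw":-3},{"dp":[11,103,15],"yaw":-3},{"dp":[11,103,35],"yaw":-3},{"dp":[11,103,41],"yaw":-3},{"dp":[11,103,41],"yaw":-3}]'

```text
clock: 5.03
eef_pos: [486.9, -279.5, 69.4]
tcp_rot: [-3.141, 0.0, -0.016]
contact_force: [-0.5, 0.2, -0.8]
opening: 0.085
grasp_force: 39.6
```

Request:
carry_out --targets '[{"dp":[0,0,0],"yaw":0},{"dp":[0,0,0],"yaw":0},{"dp":[0,0,0],"yaw":0},{"dp":[0,0,0],"yaw":0}]' --fingers -0.5

```text
clock: 5.52
eef_pos: [487.0, -280.1, 69.5]
tcp_rot: [3.141, -0.0, -0.016]
contact_force: [0.1, -0.0, 0.5]
opening: 0.249
grasp_force: 0.0
```

Request:
carry_out --targets '[{"dp":[0,0,-20],"yaw":0},{"dp":[0,0,-60],"yaw":0},{"dp":[0,0,-110],"yaw":0},{"dp":[0,0,-140],"yaw":0},{"dp":[0,0,-150],"yaw":0},{"dp":[0,0,-150],"yaw":0},{"dp":[0,0,-150],"yaw":0}]'

```text
clock: 6.4
eef_pos: [486.2, -279.6, 217.7]
tcp_rot: [-3.14, 0.002, -0.016]
contact_force: [0.8, 0.5, -1.4]
opening: 0.251
grasp_force: 0.0
```

```bash
python3 - <<'E'
from rig import r
import cv2
s=r.sense();print(s["clock"],s["eef_pos"],s["tcp_rot"])
a=r.grab_frame("wrist");cv2.imwrite("pics/w2.png",a[:,:,::-1])
E
```

```text
6.4 [ 486.17891729 -279.59699025  217.67938558] [-3.14035399e+00  2.17565213e-03 -1.62117471e-02]
```

View pics/w2.png

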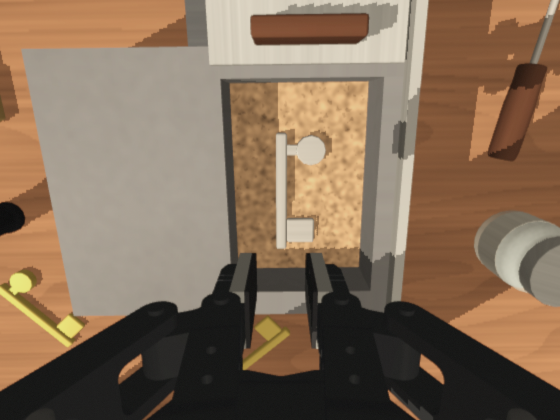

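The trill key lies flat in the well, rod from (281,135) to (281,248). Next I'll close the fingers and come down behind the rib, which is at world (598,-296).

Request:
carry_out --targets '[{"dp":[35,4,0],"yaw":0},{"dp":[80,8,0],"yaw":0},{"dp":[125,12,0],"yaw":0},{"dp":[150,15,0],"yaw":0},{"dp":[157,15,0],"yaw":0},{"dp":[157,15,20],"yaw":0},{"dp":[157,15,60],"yaw":0},{"dp":[157,15,85],"yaw":0},{"dp":[157,15,94],"yaw":0},{"dp":[157,15,94],"yaw":0},{"dp":[157,15,94],"yaw":0}]' --fingers -1

```text
clock: 7.82
eef_pos: [644.1, -297.9, 126.4]
tcp_rot: [3.141, -0.002, -0.016]
contact_force: [0.2, 0.4, 0.3]
opening: 0.0
grasp_force: 0.0
```

Request:
carry_out --targets '[{"dp":[-8,0,0],"yaw":0},{"dp":[-18,0,0],"yaw":0},{"dp":[-30,0,0],"yaw":0},{"dp":[-42,0,0],"yaw":0},{"dp":[-54,0,0],"yaw":0},{"dp":[-66,0,0],"yaw":0},{"dp":[-78,0,0],"yaw":0},{"dp":[-90,0,0],"yaw":0},{"dp":[-100,0,0],"yaw":0},{"dp":[-105,0,0],"yaw":0},{"dp":[-105,0,0],"yaw":0}]'

```text
clock: 9.2
eef_pos: [537.9, -295.6, 125.0]
tcp_rot: [-3.141, 0.001, -0.016]
contact_force: [0.4, 0.2, 0.0]
opening: 0.002
grasp_force: 0.0
```

Request:
carry_out --targets '[{"dp":[-10,0,0],"yaw":0},{"dp":[-22,0,0],"yaw":0},{"dp":[-34,0,0],"yaw":0},{"dp":[-46,0,0],"yaw":0},{"dp":[-58,0,0],"yaw":0},{"dp":[-68,0,0],"yaw":0},{"dp":[-76,0,0],"yaw":0},{"dp":[-82,0,0],"yaw":0},{"dp":[-86,0,0],"yaw":0},{"dp":[-88,0,0],"yaw":0}]'

```text
clock: 10.45
eef_pos: [450.6, -294.5, 125.3]
tcp_rot: [-3.142, -0.0, -0.016]
contact_force: [2.2, -1.6, 0.8]
opening: 0.002
grasp_force: 1.0
```

Request:
carry_out --targets '[{"dp":[-2,0,0],"yaw":0},{"dp":[-4,0,0],"yaw":0}]'

```text
clock: 10.7
eef_pos: [446.8, -294.4, 125.3]
tcp_rot: [3.141, -0.0, -0.016]
contact_force: [1.2, -0.4, 1.3]
opening: -0.0
grasp_force: 1.0
```

Request:
carry_out --targets '[{"dp":[-2,0,0],"yaw":0},{"dp":[-4,0,0],"yaw":0}]'

```text
clock: 10.95
eef_pos: [442.6, -294.4, 125.3]
tcp_rot: [3.142, -0.0, -0.016]
contact_force: [1.8, -1.3, 1.8]
opening: -0.0
grasp_force: 1.0
```

Request:
carry_out --targets '[{"dp":[-1.5,0,0],"yaw":0},{"dp":[-3,0,0],"yaw":0}]'

```text
clock: 11.2
eef_pos: [441.4, -294.4, 125.4]
tcp_rot: [3.141, -0.004, -0.017]
contact_force: [13.9, 0.7, -7.1]
opening: -0.003
grasp_force: 6.8
```

The cover met its stop at the predicted place (TCP x 441) with 14 N. I'll back off, lift and move over the control box.

Request:
carry_out --targets '[{"dp":[6,0,0],"yaw":0},{"dp":[12,0,-20],"yaw":0},{"dp":[12,0,-60],"yaw":0},{"dp":[12,0,-110],"yaw":0},{"dp":[14,-50,-140],"yaw":0},{"dp":[16,-100,-145],"yaw":0},{"dp":[18,-150,-145],"yaw":0},{"dp":[20,-200,-145],"yaw":0},{"dp":[22,-250,-145],"yaw":0},{"dp":[24,-300,-145],"yaw":0},{"dp":[26,-350,-145],"yaw":0},{"dp":[28,-400,-145],"yaw":0}]'

```text
clock: 12.7
eef_pos: [473.3, 106.7, 270.0]
tcp_rot: [3.141, 0.002, -0.016]
contact_force: [1.4, -0.1, -0.1]
opening: 0.003
grasp_force: 0.0
```

Request:
carry_out --targets '[{"dp":[2,-45,0],"yaw":0},{"dp":[4,-80,0],"yaw":0},{"dp":[4,-90,0],"yaw":0},{"dp":[4,-90,0],"yaw":0},{"dp":[4,-90,0],"yaw":0},{"dp":[4,-90,0],"yaw":0}]'

```text
clock: 13.45
eef_pos: [479.6, 194.1, 270.3]
tcp_rot: [3.141, 0.0, -0.017]
contact_force: [0.5, -0.2, -0.2]
opening: -0.002
grasp_force: 0.0
```

```bash
python3 - <<'E'
from rig import r
import cv2
s=r.sense();print(s["clock"],s["eef_pos"],s["tcp_rot"])
a=r.grab_frame("wrist");b=r.grab_frame("scene")
cv2.imwrite("pics/w3.png",a[:,:,::-1])
b=cv2.resize(b[150:270,120:260],None,fx=2,fy=2)
a[300:,:]=0; a[180:,:280][:240]=b
cv2.imwrite("pics/w3b.png",a[:,:,::-1])
E
```

```text
13.45 [479.59698668 194.07340346 270.32317453] [ 3.14133472e+00  1.46772863e-04 -1.74133419e-02]
```

View pics/w3.png

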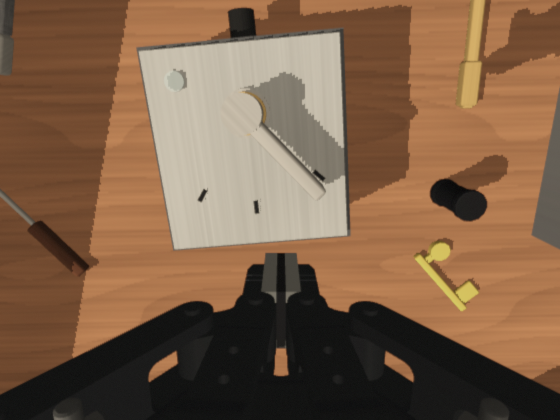

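The box top spans (138,48), (342,30), (349,236) and (174,249). The key's tip is at (320,192), near the off mark at (319,175), and the hub is around (245,110). The run mark is at (256,207) and the start mark at (202,195).

```bash
python3 - <<'E'
from rig import r
from h import *
c=r.get_calibration("wrist")
W=[ray(c,p,100) for p in[(138,48),(342,30),(349,236),(174,249)]]
p,y,e=rigid([(90,85),(90,-85),(-90,-85),(-90,85)],W);print(p,y,e.tolist())
A=p+30*np.array([np.cos(y),np.sin(y)]);print("axis",A)
for n,q,z in[("tip",(320,192),137),("hub",(245,110),139),("off",(319,175),100),("run",(256,207),100),("start",(202,195),100)]:
    w=ray(c,q,z);d=w-A;print(n,w.round(1),np.hypot(*d).round(1),np.degrees(np.arctan2(d[1],d[0])-y).round(1)%360)
for a in(225,180,145):
    for R in (60,70,88): print(a,R,(A+R*np.array([np.cos(y+np.radians(a)),np.sin(y+np.radians(a))])).round(1))
E
```

```text
[516.58156323 218.4642855 ] 0.06485880979566877 [[-3.4, -3.9], [-4.2, 3.8], [3.3, 3.9], [4.3, -3.8]]
axis [546.51848536 220.40868588]
tip [486.1 162.9] 83.4 219.8
hub [548.6 218.4] 2.8 311.9
off [492.7 159.9] 80.9 224.6
run [464.7 216.1] 82.0 179.3
start [476.5 263.7] 82.3 144.6
225 60 [506.9 175.3]
225 70 [500.3 167.8]
225 88 [488.5 154.3]
180 60 [486.6 216.5]
180 70 [476.7 215.9]
180 88 [458.7 214.7]
145 60 [495.2 251.6]
145 70 [486.7 256.8]
145 88 [471.3 266.1]
```

View pics/w3b.png

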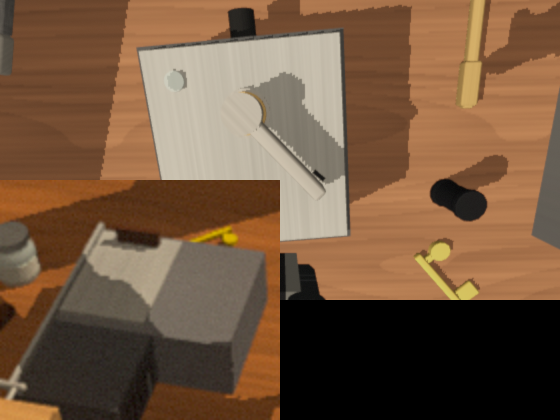

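The cover is shut. The key is at about 220°, close to off, and the axis is at (546.5,220.4) with box yaw 0.065. I'll plan a sweep with the flat finger face (tool x) against the handle at radius 68.

```bash
cat >>h.py <<'E'
A=np.array([546.5,220.4]);YB=np.degrees(.065);RAD=68
def goal(th,off,z):
    w=np.radians(th+YB);u=np.array([np.cos(w),np.sin(w)]);n=np.array([-u[1],u[0]])
    return [*(A+RAD*u+off*n),z,th+YB-90]
def rows(start,goals):   # start/goal: x,y,z,yaw deg -> tool shift rows
    a=np.radians(start[3]);X=np.array([np.cos(a),np.sin(a)]);Y=np.array([np.sin(a),-np.cos(a)])
    for g in goals:
        d=np.array(g[:2])-start[:2];print([round(float(v),1) for v in(X@d,Y@d,start[2]-g[2])],round(-(g[3]-start[3]),1))
E
python3 - <<'E'
from rig import r
from h import *
s=r.sense();st=[*s["eef_pos"],np.degrees(s["tcp_rot"][2])];g=goal(222,32,210);print(st,g)
rows(st,[g]);g2=goal(222,32,123)
print("sweep");rows(g2,[goal(222,25,123)]+[goal(t,17,123) for t in range(220,142,-6)])
E
```

```text
[np.float64(479.70610077391586), np.float64(194.37651399956982), np.float64(270.3974607861826), np.float64(-0.986765843903453)] [np.float64(521.9399572534765), np.float64(149.37321420556233), 210, np.float64(135.72422566835036)]
[43.0, 44.3, 60.4] -136.7
sweep
[7.0, 0.0, 0.0] -0.0
[17.4, -0.6, 0.0] 2.0
[24.6, -1.7, 0.0] 8.0
[32.0, -2.1, 0.0] 14.0
[39.3, -1.7, 0.0] 20.0
[46.5, -0.6, 0.0] 26.0
[53.6, 1.3, 0.0] 32.0
[60.5, 3.9, 0.0] 38.0
[67.0, 7.3, 0.0] 44.0
[73.2, 11.3, 0.0] 50.0
[78.9, 15.9, 0.0] 56.0
[84.1, 21.1, 0.0] 62.0
[88.7, 26.8, 0.0] 68.0
[92.7, 32.9, 0.0] 74.0
```

Request:
carry_out --targets '[{"dp":[0,10,0],"yaw":-8},{"dp":[0,25,0],"yaw":-18},{"dp":[10,40,10],"yaw":-28},{"dp":[20,44,20],"yaw":-38},{"dp":[30,44,30],"yaw":-48},{"dp":[40,44,40],"yaw":-58},{"dp":[43,44,50],"yaw":-68},{"dp":[43,44,60],"yaw":-78},{"dp":[43,44,60],"yaw":-88},{"dp":[43,44,60],"yaw":-98},{"dp":[43,44,60],"yaw":-108},{"dp":[43,44,60],"yaw":-118}]'

```text
clock: 15.05
eef_pos: [522.0, 150.0, 210.3]
tcp_rot: [3.142, 0.0, 2.048]
contact_force: [0.0, -0.9, 0.1]
opening: -0.0
grasp_force: 0.0
```

Request:
carry_out --targets '[{"dp":[0,0,0],"yaw":-10},{"dp":[0,0,0],"yaw":-18.7},{"dp":[0,0,0],"yaw":-18.7},{"dp":[0,0,0],"yaw":-18.7},{"dp":[0,0,0],"yaw":-18.7}]'

```text
clock: 15.68
eef_pos: [521.9, 150.3, 210.3]
tcp_rot: [3.142, 0.0, 2.368]
contact_force: [0.3, -1.2, -0.2]
opening: -0.004
grasp_force: 0.0
```

Request:
carry_out --targets '[{"dp":[0,0,30],"yaw":0},{"dp":[0,0,60],"yaw":0},{"dp":[0,0,80],"yaw":0},{"dp":[0,0,87],"yaw":0},{"dp":[0,0,87],"yaw":0},{"dp":[0,0,87],"yaw":0},{"dp":[0,0,87],"yaw":0}]'

```text
clock: 16.55
eef_pos: [522.4, 150.6, 124.1]
tcp_rot: [3.14, 0.001, 2.37]
contact_force: [-0.3, 0.1, 0.3]
opening: 0.002
grasp_force: 0.0
```

Request:
carry_out --targets '[{"dp":[7,0,0],"yaw":0},{"dp":[12,-0.5,0],"yaw":1},{"dp":[17.5,-0.5,0],"yaw":2},{"dp":[24.5,-1.5,0],"yaw":8},{"dp":[32,-2,0],"yaw":14},{"dp":[39.5,-1.5,0],"yaw":20},{"dp":[46.5,-0.5,0],"yaw":26},{"dp":[53.5,1.5,0],"yaw":32},{"dp":[57,2.5,0],"yaw":35},{"dp":[60.5,4,0],"yaw":38},{"dp":[60.5,4,0],"yaw":38}]'

```text
clock: 17.92
eef_pos: [481.1, 195.8, 123.3]
tcp_rot: [3.142, -0.0, 1.707]
contact_force: [-0.6, 0.3, 0.4]
opening: 0.001
grasp_force: 0.0
```

```bash
python3 - <<'E'
from h import *
print(goal(184,17,123))
rows(goal(184,17,123),[goal(t,17,123) for t in(180,175,170,165,160,155,150,147,145,143,141)])
E
```

```text
[np.float64(481.40188879721364), np.float64(194.41469804236124), 123, np.float64(97.72422566835036)]
[4.8, -1.0, 0.0] 4.0
[10.8, -1.8, 0.0] 9.0
[17.0, -2.1, 0.0] 14.0
[23.1, -1.8, 0.0] 19.0
[29.1, -1.0, 0.0] 24.0
[35.1, 0.3, 0.0] 29.0
[40.9, 2.1, 0.0] 34.0
[44.3, 3.5, 0.0] 37.0
[46.6, 4.5, 0.0] 39.0
[48.8, 5.5, 0.0] 41.0
[50.9, 6.7, 0.0] 43.0
```

Request:
carry_out --targets '[{"dp":[5,-1,0],"yaw":4},{"dp":[11,-2,0],"yaw":9},{"dp":[17,-2,0],"yaw":14},{"dp":[23,-2,0],"yaw":19},{"dp":[29,-1,0],"yaw":24},{"dp":[35,0,0],"yaw":29},{"dp":[38,1,0],"yaw":31.5},{"dp":[41,2,0],"yaw":34},{"dp":[42.5,3,0],"yaw":35.5},{"dp":[44,3.5,0],"yaw":37}]'

```text
clock: 19.18
eef_pos: [477.7, 238.7, 123.0]
tcp_rot: [-3.14, 0.003, 1.061]
contact_force: [-2.3, -5.1, 3.0]
opening: 0.001
grasp_force: 2.7
```

Request:
carry_out --targets '[{"dp":[1.2,0,0],"yaw":1},{"dp":[2.4,0,0],"yaw":2},{"dp":[2.4,0,0],"yaw":2}]'

```text
clock: 19.55
eef_pos: [478.4, 240.8, 122.9]
tcp_rot: [-3.14, 0.003, 1.027]
contact_force: [-4.7, -3.7, 3.7]
opening: -0.003
grasp_force: 2.7
```

```bash
python3 - <<'E'
from rig import r
import cv2
s=r.sense();print(s["eef_pos"],s["contact_force"])
b=r.grab_frame("scene")
cv2.imwrite("pics/s4.png",cv2.resize(b[190:290,310:410],None,fx=5,fy=5)[:,:,::-1])
E
```

```text
[478.424797   240.76120313 122.87264538] [-4.73311073 -3.70838121  3.6606783 ]
```

View pics/s4.png

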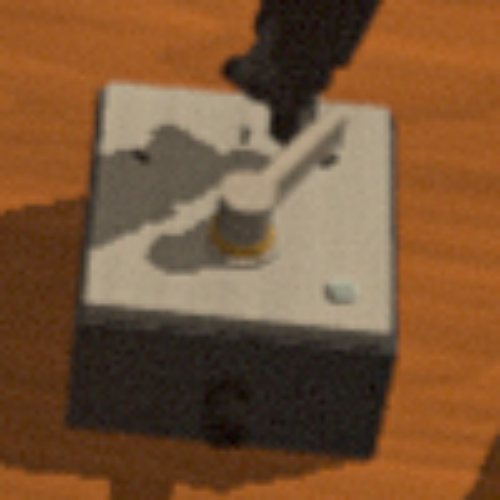

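The handle, with its tip at (345,120) in the crop, is nearly at start with about 6 N of spring force. I'll creep on to the stop.

Request:
carry_out --targets '[{"dp":[1.2,0,0],"yaw":1},{"dp":[2.4,0,0],"yaw":2},{"dp":[2.4,0,0],"yaw":2}]'

```text
clock: 19.98
eef_pos: [479.3, 242.7, 122.7]
tcp_rot: [-3.139, 0.004, 0.992]
contact_force: [-6.3, -3.6, 2.9]
opening: 0.001
grasp_force: 2.9
```

Request:
carry_out --targets '[{"dp":[1,0,0],"yaw":0},{"dp":[2,0,0],"yaw":0},{"dp":[2,0,0],"yaw":0}]'

```text
clock: 20.35
eef_pos: [479.5, 243.5, 122.5]
tcp_rot: [-3.139, 0.006, 0.992]
contact_force: [-6.8, -7.6, 6.2]
opening: 0.002
grasp_force: 5.2
```

The force is rising with little motion, so the key is at the stop. I'll press slightly more and hold about 1 s, then follow the key back.

Request:
carry_out --targets '[{"dp":[1,0,0],"yaw":0},{"dp":[1.5,0,0],"yaw":0},{"dp":[1.5,0,0],"yaw":0},{"dp":[1.5,0,0],"yaw":0},{"dp":[1.5,0,0],"yaw":0},{"dp":[1.5,0,0],"yaw":0},{"dp":[1.5,0,0],"yaw":0},{"dp":[1.5,0,0],"yaw":0},{"dp":[1.5,0,0],"yaw":0}]'

```text
clock: 21.48
eef_pos: [479.7, 244.0, 122.3]
tcp_rot: [-3.138, 0.008, 0.992]
contact_force: [-8.9, -10.7, 6.9]
opening: 0.003
grasp_force: 7.0
```

```bash
python3 - <<'E'
from rig import r
from h import *
s=r.sense();st=[*s["eef_pos"],np.degrees(s["tcp_rot"][2])];print(s["contact_force"])
rows(st,[goal(t,17,123) for t in(148,155,162,169,176,182)]+[goal(184,25,123),goal(184,35,123),goal(184,45,123)])
E
```

```text
[ -8.85175142 -10.72874988   6.93971088]
[-6.0, 2.5, -0.7] -4.9
[-13.9, 5.7, -0.7] -11.9
[-21.3, 9.9, -0.7] -18.9
[-28.2, 15.0, -0.7] -25.9
[-34.4, 20.9, -0.7] -32.9
[-39.2, 26.5, -0.7] -38.9
[-46.7, 33.7, -0.7] -40.9
[-54.2, 40.3, -0.7] -40.9
[-61.8, 46.8, -0.7] -40.9
```

Request:
carry_out --targets '[{"dp":[-8,2.5,0],"yaw":-5},{"dp":[-17,5.5,0],"yaw":-12},{"dp":[-24,10,0],"yaw":-19},{"dp":[-31,15,0],"yaw":-26},{"dp":[-38,21,0],"yaw":-33},{"dp":[-44,27,0],"yaw":-39},{"dp":[-51,34,0],"yaw":-41},{"dp":[-58,40,0],"yaw":-41},{"dp":[-66,47,0],"yaw":-41},{"dp":[-66,47,-30],"yaw":-41},{"dp":[-66,47,-80],"yaw":-41},{"dp":[-66,47,-130],"yaw":-41}]'

```text
clock: 22.98
eef_pos: [486.0, 165.2, 254.5]
tcp_rot: [-3.141, 0.0, 1.706]
contact_force: [0.1, -0.4, -0.5]
opening: -0.004
grasp_force: 0.0
```

Request:
carry_out --targets '[{"dp":[0,0,-10],"yaw":0},{"dp":[0,0,-10],"yaw":0},{"dp":[0,0,-10],"yaw":0},{"dp":[0,0,-10],"yaw":0}]'

```text
clock: 23.48
eef_pos: [485.7, 165.4, 261.8]
tcp_rot: [-3.139, 0.0, 1.706]
contact_force: [-0.8, -0.7, 0.3]
opening: -0.001
grasp_force: 0.0
```

```bash
python3 - <<'E'
from rig import r
import cv2
s=r.sense();print(s["eef_pos"],s["contact_force"],s["clock"])
b=r.grab_frame("scene")
cv2.imwrite("pics/s5.png",cv2.resize(b[160:290,110:410],None,fx=2.6,fy=2.6)[:,:,::-1])
E
```

```text
[485.65798427 165.40625999 261.84754616] [-0.76805532 -0.67984136  0.27151433] 23.475
```

View pics/s5.png

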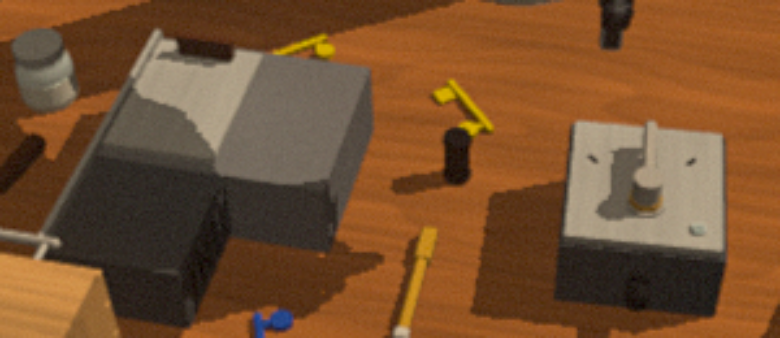

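The key points at run (handle from (648,190) to (650,125)), the cover is shut, and the bystanders in view haven't moved. I'm handing the job in.

```bash
python3 -c "
from rig import r
print(r.sign_off())"
```

```text
the job is handed in; nothing more can be done
None
```

The job is handed in (the hand-in returned no verdict): the trill key is in the well, the cover is shut against its stop, and the control box's key was held at start for about a second and has sprung back to run.

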